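# Put the pharmacy stock bottles back in their fitted stands

## Task

Pick the four white stock bottles out from among the cartons and stand each one upright, resting on the floor of the blue stand made for it: round bottles in round stands and square bottles in square ones, the larger in the larger and the smaller in the smaller, with the sides of the square bottles lined up with the sides of their stands. Set the bottles down without dropping them or tipping them over, and leave the two medicine cartons standing where they are.

Things in the scene. Friction and masses are not known exactly. Their poses are not given: they have to be found in the camera images.
- big_round_bottle: the larger round white plastic stock bottle, standing upright: body 60 mm in diameter and straight-sided from the underside up to 78 mm, then a round white screw cap of 46 mm diameter; 98 mm tall in all, about 220 g. Origin at the centre of its underside, z up.
- big_round_stand: fixed, open-topped blue plastic stand for the larger round bottle: round pocket 78 mm in diameter, outside 86 mm, walls 4 mm thick, rim 22 mm above the table, inner floor 4 mm above the table. Origin at the centre of its underside, on the table, z up.
- small_round_bottle: the smaller round white plastic stock bottle, standing upright: body 38 mm in diameter and straight-sided from the underside up to 60 mm, then a round white screw cap of 30 mm diameter; 78 mm tall in all, about 80 g. Origin at the centre of its underside, z up.
- small_round_stand: fixed, open-topped blue plastic stand for the smaller round bottle: round pocket 56 mm in diameter, outside 64 mm, walls 4 mm thick, rim 22 mm above the table, inner floor 4 mm above the table. Origin at the centre of its underside, on the table, z up.
- big_square_bottle: the larger square white plastic stock bottle, standing upright: body 54 x 54 mm square in plan (x and y axes square to its flat sides) and straight-sided from the underside up to 74 mm, then a round white screw cap of 40 mm diameter; 94 mm tall in all, about 200 g. Origin at the centre of its underside, z up.
- big_square_stand: fixed, open-topped blue plastic stand for the larger square bottle: square pocket 72 x 72 mm, outside 80 x 80 mm (x and y axes square to its walls), walls 4 mm thick, rim 22 mm above the table, inner floor 4 mm above the table. Origin at the centre of its underside, on the table, z up.
- small_square_bottle: the smaller square white plastic stock bottle, standing upright: body 34 x 34 mm square in plan (x and y axes square to its flat sides) and straight-sided from the underside up to 58 mm, then a round white screw cap of 26 mm diameter; 74 mm tall in all, about 70 g. Origin at the centre of its underside, z up.
- small_square_stand: fixed, open-topped blue plastic stand for the smaller square bottle: square pocket 52 x 52 mm, outside 60 x 60 mm (x and y axes square to its walls), walls 4 mm thick, rim 22 mm above the table, inner floor 4 mm above the table. Origin at the centre of its underside, on the table, z up.
- wide_carton: a standing white medicine carton with a green band, 34 x 75 x 60 mm (x, y, tall), 90 g, loose; to be left where it is. Origin at the centre of its underside. Bottles, stands and the two cartons stand mixed, at least 110 mm from centre to centre.
- narrow_carton: a standing white medicine carton with a red band, 36 x 48 x 72 mm (x, y, tall), 90 g, loose; to be left where it is. Origin at the centre of its underside. All else on the table is more than 0.77 m ahead of the robot or more than 0.5 m to its left or right; there the tallest is 210 mm high on the left and 135 mm elsewhere.
Things that resemble listed ones, but are neither listed nor needed, are in the scene too. Leave any brown look-alike of the small_square_stand alone.

How it is judged:
By the outcome, as a careful person would: the job done as asked, in the order asked, and still so for the second after the job is handed in, with the robot touching nothing.
It also fails if it takes over 120 s, if anything falls off the work surface, if the arm or the gripper's body presses on something with over 40 N, if the wrist force passes 120 N, or if a joint passes its speed limit or range.

## Robot

A 6-joint arm with a two-finger parallel gripper is mounted at the origin on the work surface. World frame = base frame: x ahead of the robot, y to its left, z up, the work surface at z = 0. Lengths are in m, angles in rad, forces in N, time in s.
With the tool pointing down it reaches from about 0.375 to 0.975 m from the base axis. Payload 3.8 kg.
Tool frame: the origin (TCP) lies on the centre line of the jaws, within the pads' length; the fingertips stand 14 mm ahead of it and the grasp point (between the pads) lies 5 mm behind it (env.finger_overhang is the distance from the TCP to the fingertips, in m); z points along the fingers, y is the line along which they close (so a half turn about z gives the same grasp; the last joint's range is limited). The gripper opens to 85 mm and grips with 20 to 120 N. Pads are 22 mm wide; open, the fingers measure 114 mm over their backs; the gripper's body (76 mm by 85 mm) begins 54 mm behind the grasp point. The pads swing forward as they close: fully open they stand 13 mm farther back than shut.
Start: joints at [-0.037, 0.264, 1.604, -0, 1.274, -0.037], TCP at [0.675, -0, 0.245] pointing down, gripper open.
Joint ranges: [-2.63, 2.63], [-0.94, 2.18], [0.31, 2.57], [-1.31, 4.45], [0, 2.66], [-2.55, 2.55]. Speed limits (rad/s): [2.57, 2.57, 3.14, 3.14, 3.14, 3.14].

## Interface

Orientations are given as a rotation vector (axis times angle).
In Python, from rig import telemetry, vision, env gives the robot as it stands.
- The arm moves only by the shell command python3 -m pendant 'ROWS' [FORCE]. ROWS is JSON, one flat list of numbers, 7 for each row, row after row: the turn, a rotation vector about the tool's x, y, z in degrees, then the shift along the tool's x, y, z in mm, then the closure, from 0 (fully open) to 1 (shut). In form: [wx, wy, wz, dx, dy, dz, gripper, wx, wy, wz, dx, dy, dz, gripper, ...]. A call has 1 to 12 rows; each row is the pose to reach, as a shift and turn from the pose commanded when the call began, along the tool's axes at that moment; what a row does not reach only later rows make up. A row lasts 1/12 s, in which the tool goes at most 41.7 mm and 7.16 degrees, less where a joint would pass 70% of its speed; a pose out of reach is approached as far as the arm can. A call with a gripper value outside its range is refused whole. The fingers move at their own pace and stop on an object; FORCE is the grip in N (left out, the last holds). Time passes only in rows, so rows that repeat a pose let the fingers close. It gives the time, the measured TCP pose, the force, the opening and the grip force at its end, in the units of the state.
- telemetry.read_state(): the state, without advancing time (a new reading comes with each control period).
- vision.read_camera(name): name is "scene" or "side" or "wrist"; returns (picture, depth): 384x512x3 uint8, red, green, blue; 384x512 float32, m along the optical axis (not along the pixel's ray), 0 where there is no reading.
- vision.camera_params(name): a dict with "camera_matrix" (3x3 intrinsics, pixels), "world_to_cam" (4x4, takes a point from world to camera coordinates). Camera axes: x right, y down, z forward; pixel columns grow to the right and rows downward; lengths in m; the calibration is good to about 2 mm. A picture is of the moment at which its call begins: read the wrist's pose just before it. camera_params takes no time and is no camera call; for the wrist camera it gives the pose at the moment of the call.
- env.sign_off(): hands the job in; it is judged then, once.
The state is a dict: "time_s": time; "qpos": joint angles; "qd": joint speeds; "joint_torque": joint torques, N m; "ee_pos": TCP position; "tcp_rot": TCP orientation; "force": force on the tool from outside, world axes, zero at the start; "torque": the same for the moment, N m; "gripper_width": finger opening in m; "grasp_force": force on a finger pad.
Only numpy, scipy, OpenCV 4.12 (cv2) and the standard library are available. Lean on these libraries where they do the work, as an engineer would, in place of code of your own. Each camera call takes 0.05 s, during which the arm holds its last target. There are 200 camera calls.

## Working session

There is one attempt and no reset: what is moved stays moved. The work goes in short steps, Python scripts to look and compute and a shell command to move; the robot and the scene stay as the last step left them, time stands still between calls to the robot, and variables do not carry over. Pictures are saved under pics/ and viewed, at most 14 in all, crops included, and the job is handed in when it is done.

```bash
mkdir -p pics; cat > h.py <<'E'
import numpy as np, cv2
from rig import telemetry, vision, env
def snap(n,f):
    P=vision.camera_params(n); im,d=vision.read_camera(n)
    cv2.imwrite(f'pics/{f}.png',im[:,:,::-1]); np.savez(f'pics/{f}.npz',im=im,d=d,K=P['camera_matrix'],T=P['world_to_cam'])
def load(f):
    return np.load(f'pics/{f}.npz')
def world(s):
    K,T,d=s['K'],s['T'],s['d']; v,u=np.mgrid[:d.shape[0],:d.shape[1]]
    p=np.stack([(u-K[0,2])/K[0,0]*d,(v-K[1,2])/K[1,1]*d,d],-1)
    return (p-T[:3,3])@T[:3,:3]
E
python3 - <<'E'
from h import *
for n in('scene','side','wrist'): snap(n,n+'0')
a=[cv2.imread(f'pics/{n}0.png') for n in('scene','side')]
cv2.imwrite('pics/two.png',cv2.resize(np.vstack(a),(800,1200))[:600]); 
cv2.imwrite('pics/s_big.png',cv2.resize(a[0],(800,600)));cv2.imwrite('pics/d_big.png',cv2.resize(a[1],(800,600)))
s=telemetry.read_state();print(s['time_s'],s['ee_pos'],s['tcp_rot'],s['force'])
for n in('scene','side','wrist'):
    T=vision.camera_params(n)['world_to_cam'];print(n,-T[:3,:3].T@T[:3,3],T[2,:3])
E
```

```text
0.15 [6.74432119e-01 2.08517069e-05 2.44201524e-01] [-2.22046214e+00 -2.22050387e+00  1.97949585e-03] [ 0.49965079 -0.89449576 -0.56607092]
scene [0.72024371 0.37272736 0.7555997 ] [-0.26939303 -0.43712864 -0.85810602]
side [ 0.21199831 -0.98611867  0.8178862 ] [ 0.24484207  0.76083639 -0.60098282]
wrist [0.67557771 0.07458298 0.37274159] [-0.00132079 -0.29278729 -0.95617669]
```

View pics/s_big.png

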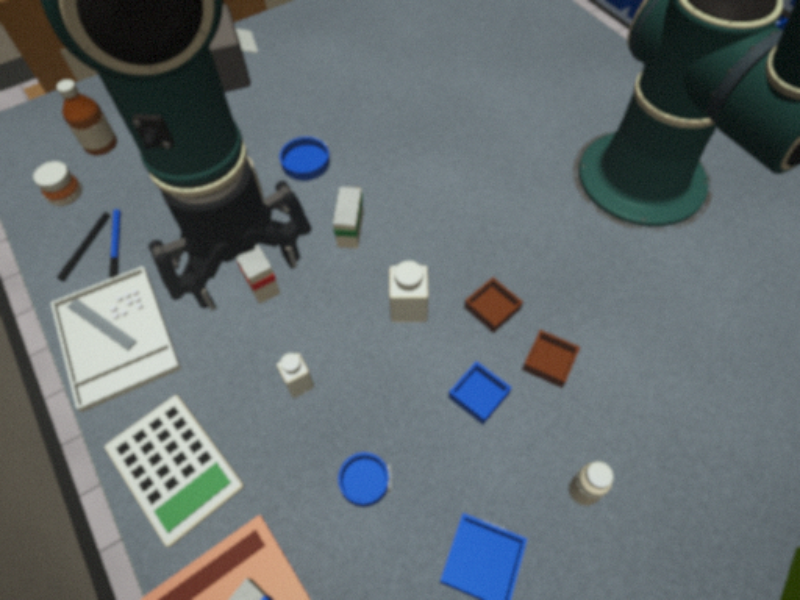

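View pics/d_big.png

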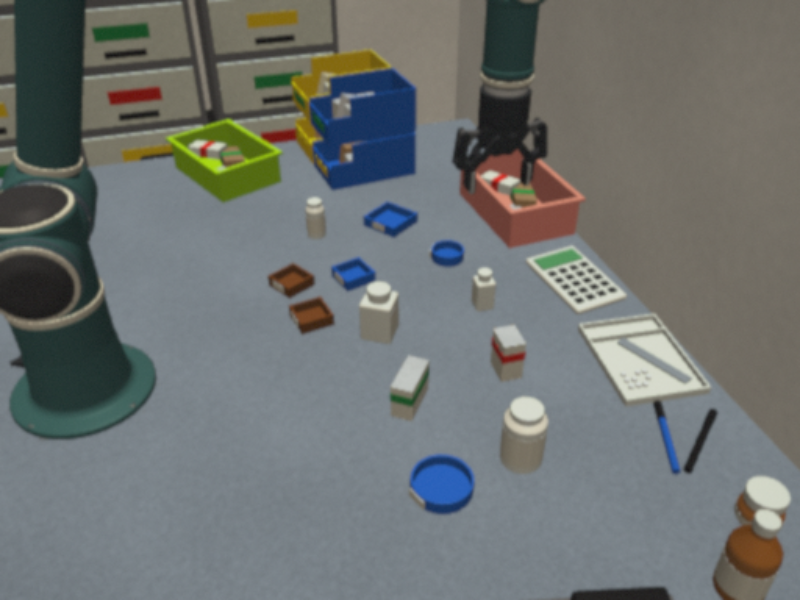

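The scene view shows the big square bottle at (408,290), small square at (295,372), small round at (592,482), and round stands at (305,158) and (364,478). The square stands are at (480,392) and (484,560). The side view shows the big round bottle at (524,435), with the cartons at (410,387) and (508,352).

```bash
python3 - <<'E'
from h import *
for f in('scene0','side0'):
    s=load(f);w=world(s);im=s['im'].astype(int);z=w[...,2]
    dep=s['d']>0
    reg=dep&(abs(w[...,1])<.5)&(w[...,0]>.25)&(w[...,0]<.85)
    tab=reg&(abs(z)<.02); print(f,'table z med',np.median(z[tab]))
    blue=reg&(im[...,2]>im[...,0]+60)&(z<.05)
    up=reg&(z>.012)&(z<.12)&(im.max(-1)>90)&~blue
    for nm,m in(('blue',blue),('up',up)):
        n,l,st,_=cv2.connectedComponentsWithStats(m.astype(np.uint8))
        for i in range(1,n):
            if st[i,4]<60: continue
            p=w[l==i]; zt=np.percentile(p[:,2],97); q=p[p[:,2]>zt-.008]
            if nm=='blue': q=p[p[:,2]>zt-.006]
            r=cv2.minAreaRect((q[:,:2]*1000).astype(np.float32))
            print(nm,'px',st[i,:2]+st[i,2:4]//2,st[i,4],'ztop %.3f'%zt,'rect',np.round(r[0]),np.round(r[1]),round(r[2],1),'mean',np.round(q[:,:2].mean(0)*1000))
E
```

```text
scene0 table z med 0.000728894809198529
blue px [195 100] 617 ztop 0.024 rect [ 463. -352.] [84. 82.] 63.5 mean [ 464. -350.]
blue px [ 74 149] 143 ztop 0.015 rect [ 796. -379.] [99. 11.] 67.9 mean [ 797. -377.]
blue px [307 250] 855 ztop 0.024 rect [473. 164.] [61. 60.] 16.1 mean [473. 165.]
blue px [232 306] 895 ztop 0.023 rect [664. 179.] [62. 62.] 14.2 mean [665. 179.]
blue px [310 356] 2162 ztop 0.023 rect [595. 336.] [82. 80.] 35.3 mean [595. 334.]
up px [ 38 121] 106 ztop 0.052 rect [ 838. -495.] [22.  8.] 5.6 mean [ 838. -496.]
up px [222 133] 425 ztop 0.063 rect [ 473. -181.] [79. 34.] 52.0 mean [ 474. -179.]
up px [164 174] 532 ztop 0.075 rect [ 642. -156.] [47. 36.] 87.8 mean [ 642. -154.]
up px [261 186] 872 ztop 0.096 rect [476.  -5.] [37. 39.] 20.5 mean [477.  -4.]
up px [ 88 206] 307 ztop 0.017 rect [ 824. -197.] [192.  68.] 85.0 mean [ 809. -186.]
up px [315 192] 159 ztop 0.025 rect [372.  64.] [62. 60.] 10.2 mean [373.  65.]
up px [ 81 216] 66 ztop 0.020 rect [ 843. -180.] [14. 41.] 2.1 mean [ 845. -174.]
up px [353 227] 187 ztop 0.025 rect [359. 179.] [61. 60.] 28.8
[... 1170 characters left out ...]
178.] [66. 66.] 26.4 mean [356. 178.]
up px [310 183] 317 ztop 0.075 rect [671.  13.] [27. 22.] 69.4 mean [670.  11.]
up px [242 198] 764 ztop 0.095 rect [476.  -6.] [41. 36.] 74.7 mean [475.  -9.]
up px [199 198] 123 ztop 0.025 rect [372.  63.] [62. 65.] 10.6 mean [370.  64.]
up px [399 231] 185 ztop 0.017 rect [ 819. -197.] [196.  67.] 87.8 mean [ 804. -205.]
up px [325 224] 584 ztop 0.073 rect [ 641. -158.] [52. 37.] 87.5 mean [ 641. -161.]
up px [262 241] 445 ztop 0.062 rect [ 474. -181.] [78. 35.] 51.8 mean [ 473. -184.]
up px [262 254] 120 ztop 0.030 rect [ 472. -203.] [65. 30.] 20.8 mean [ 453. -210.]
up px [335 276] 1136 ztop 0.099 rect [ 587. -336.] [46. 46.] 16.9 mean [ 587. -338.]
```

```bash
python3 - <<'E'
from h import *
A=[load('scene0'),load('side0')]
for nm,c,z0,sz in(('bsq',(476,-5),74,54),('ssq',(671,14),58,34)):
    ps=np.vstack([world(s).reshape(-1,3)*1000 for s in A])
    q=ps[(np.hypot(ps[:,0]-c[0],ps[:,1]-c[1])<sz*.8)&(ps[:,2]>z0-8)&(ps[:,2]<z0+4)]
    print(nm,len(q),cv2.minAreaRect(q[:,:2].astype(np.float32)))
    q=ps[(np.hypot(ps[:,0]-c[0],ps[:,1]-c[1])<sz*.8)&(ps[:,2]>20)&(ps[:,2]<z0+4)]
    print(nm,len(q),cv2.minAreaRect(q[:,:2].astype(np.float32)))
E
python3 -m pendant '[0,0,0,-337,-87,0,0, 0,0,0,-337,-87,0,0, 0,0,0,-337,-87,0,0, 0,0,0,-337,-87,0,0, 0,0,0,-337,-87,0,0, 0,0,0,-337,-87,0,0, 0,0,0,-337,-87,0,0, 0,0,0,-337,-87,0,0, 0,0,0,-337,-87,0,0, 0,0,0,-337,-87,0,0, 0,0,0,-337,-87,0,0, 0,0,0,-337,-87,0,0]' 40
python3 - <<'E'
from h import *
snap('wrist','w1');s=load('w1');w=world(s)*1000
q=w[(np.hypot(w[...,0]-587,w[...,1]+337)<60)&(w[...,2]>90)]
print(cv2.minEnclosingCircle(q[:,:2].astype(np.float32)),np.percentile(q[:,2],[50,95]))
E
```

```text
bsq 493 ((475.1474304199219, -6.551738739013672), (58.961917877197266, 54.65867614746094), 57.08896255493164)
bsq 1102 ((475.5028076171875, -6.6339111328125), (59.63697052001953, 55.624122619628906), 56.52764129638672)
ssq 228 ((670.8717041015625, 13.133606910705566), (37.02201843261719, 33.6820182800293), 87.3843994140625)
ssq 479 ((671.4544067382812, 12.050406455993652), (39.99480438232422, 36.952781677246094), 84.6245346069336)
time_s: 1.15
ee_pos: [0.5882, -0.3359, 0.2449]
tcp_rot: [-2.22, -2.221, -0.001]
force: [0.7, -0.1, 0.0]
gripper_width: 0.0855
grasp_force: 0.0
((587.0013427734375, -336.97406005859375), 59.99536895751953) [303.39353907 320.1273385 ]
```

View pics/w1.png

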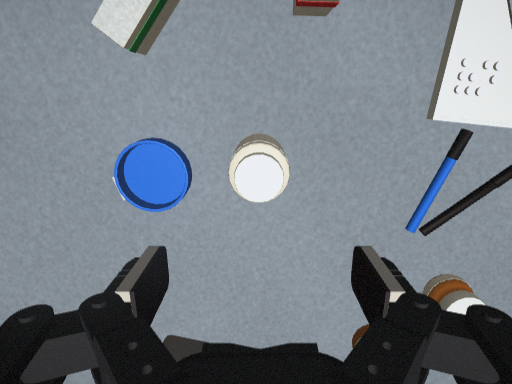

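The wrist view shows the big round bottle at (260,177) centred between the open jaws, with its round stand at (153,175), as measured. I'll descend and grip it.

```bash
python3 - <<'E'
from h import *
w=world(load('w1'))*1000
q=w[(np.hypot(w[...,0]-587,w[...,1]+337)<60)&(w[...,2]>92)&(w[...,2]<106)]
print(cv2.minAreaRect(q[:,:2].astype(np.float32)))
q=w[(np.hypot(w[...,0]-463,w[...,1]+353)<60)&(w[...,2]>17)&(w[...,2]<30)]
print(cv2.minAreaRect(q[:,:2].astype(np.float32)))
E
python3 -m pendant '[0,0,0,0,-1,40,0, 0,0,0,0,-1,80,0, 0,0,0,0,-1,120,0, 0,0,0,0,-1,150,0, 0,0,0,0,-1,175,0, 0,0,0,0,-1,190,0, 0,0,0,0,-1,198,0, 0,0,0,0,-1,198,0, 0,0,0,0,-1,198,0]'
python3 -m pendant '[0,0,0,0,0,0,1, 0,0,0,0,0,0,1, 0,0,0,0,0,0,1, 0,0,0,0,0,0,1, 0,0,0,0,0,0,1, 0,0,0,0,0,0,1, 0,0,0,0,0,0,1, 0,0,0,0,0,0,1]' 40
```

```text
((588.2169799804688, -333.5672912597656), (44.86178207397461, 44.780914306640625), 87.86986541748047)
((463.6944885253906, -351.61279296875), (85.09021759033203, 85.36219024658203), 66.36917877197266)
time_s: 1.95
ee_pos: [0.5881, -0.3368, 0.0484]
tcp_rot: [2.219, 2.221, 0.001]
force: [0.1, -0.3, 0.3]
gripper_width: 0.0853
grasp_force: 0.0
time_s: 2.62
ee_pos: [0.5886, -0.3381, 0.0501]
tcp_rot: [2.219, 2.218, 0.002]
force: [-0.4, 0.5, 5.5]
gripper_width: 0.0594
grasp_force: 43.8
```

```bash

python3 -m pendant '[0,0,0,0,0,-15,1, 0,0,0,0,0,-45,1, 0,0,0,0,0,-80,1, 0,0,0,-4,-30,-80,1, 0,0,0,-8,-65,-80,1, 0,0,0,-13,-100,-80,1, 0,0,0,-17,-124,-80,1, 0,0,0,-17,-124,-80,1, 0,0,0,-17,-124,-80,1, 0,0,0,-17,-124,-55,1, 0,0,0,-17,-124,-30,1, 0,0,0,-17,-124,-30,1]'
python3 - <<'E'
from h import *
snap('side','d1');a=cv2.imread('pics/d1.png')[200:384,180:424];cv2.imwrite('pics/d1c.png',cv2.resize(a,None,fx=2.5,fy=2.5))
s=telemetry.read_state();print(s['ee_pos'],s['force'],s['gripper_width'])
E
```

```text
time_s: 3.62
ee_pos: [0.4612, -0.3517, 0.0733]
tcp_rot: [-2.216, -2.217, 0.001]
force: [-1.5, 1.5, -2.0]
gripper_width: 0.059
grasp_force: 44.0
[ 0.46180777 -0.35217409  0.0749239 ] [ 0.12919607 -0.15289481 -0.956283  ] 0.059331576682858295
```

View pics/d1c.png

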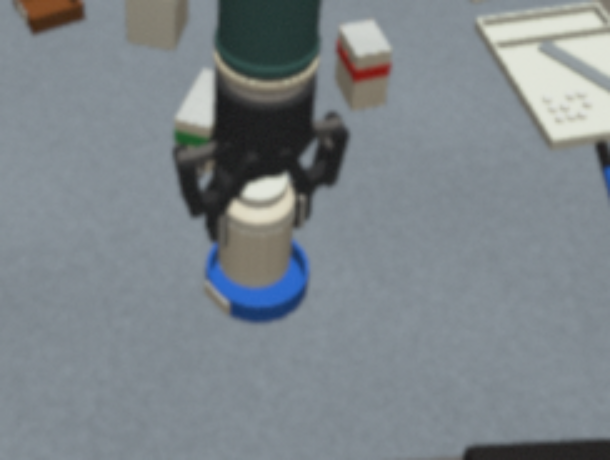

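The crop shows the big round bottle centred over its stand at (257,270). I'll lower it gently.

```bash

python3 -m pendant '[0,0,0,0,1,8,1, 0,0,0,0,1,15,1, 0,0,0,0,1,20,1, 0,0,0,0,1,22,1, 0,0,0,0,1,24,1, 0,0,0,0,1,25,1, 0,0,0,0,1,26,1, 0,0,0,0,1,26,1]'
```

```text
time_s: 4.33
ee_pos: [0.4642, -0.354, 0.0541]
tcp_rot: [-2.221, -2.221, -0.0]
force: [-6.0, 4.9, 13.3]
gripper_width: 0.0589
grasp_force: 45.3
```

```bash

python3 -m pendant '[0,0,0,0,0,-2,0.9, 0,0,0,0,0,-2,0.3, 0,0,0,0,0,-2,0, 0,0,0,0,0,-2,0, 0,0,0,0,0,-2,0, 0,0,0,0,0,-2,0, 0,0,0,0,0,-2,0]'
python3 -m pendant '[0,0,0,0,0,-15,0, 0,0,0,0,0,-50,0, 0,0,0,0,0,-90,0, 0,0,0,0,0,-130,0, 0,0,0,0,0,-170,0, 0,0,0,0,0,-194,0, 0,0,0,0,0,-194,0]'
python3 - <<'E'
from h import *
snap('wrist','w2');s=load('w2');w=world(s)*1000
for a,b in((95,110),(17,30)):
    q=w[(np.hypot(w[...,0]-463,w[...,1]+353)<60)&(w[...,2]>a)&(w[...,2]<b)]
    print(len(q),cv2.minAreaRect(q[:,:2].astype(np.float32)),np.median(q[:,2]))
print(telemetry.read_state()['ee_pos'])
E
```

```text
time_s: 4.92
ee_pos: [0.464, -0.354, 0.0531]
tcp_rot: [-2.221, -2.221, 0.0]
force: [-0.2, -0.5, -0.0]
gripper_width: 0.0854
grasp_force: 0.0
time_s: 5.5
ee_pos: [0.4672, -0.3566, 0.2556]
tcp_rot: [2.212, 2.212, 0.002]
force: [0.6, -1.0, -1.0]
gripper_width: 0.0856
grasp_force: 0.0
1867 ((465.7358703613281, -350.2293701171875), (44.81711196899414, 44.512542724609375), 88.96660614013672) 101.7033375701118
638 ((460.68548583984375, -343.81024169921875), (88.90509796142578, 68.59477996826172), 7.642660140991211) 21.469448083961204
[ 0.46598368 -0.35563939  0.25197441]
```

```bash

python3 -m pendant '[0,0,7,40,2,0,0, 0,0,14,80,4,0,0, 0,0,21,120,6,0,0, 0,0,28,160,8,0,0, 0,0,33,200,9,0,0, 0,0,33,240,10,0,0, 0,0,33,280,11,0,0, 0,0,33,320,12,0,0, 0,0,33,348,12,0,0, 0,0,33,348,12,0,0, 0,0,33,348,12,0,0]'
python3 - <<'E'
from h import *
snap('wrist','w3');s=load('w3');w=world(s)*1000
for a,b in((90,105),(66,80)):
    q=w[(np.hypot(w[...,0]-476,w[...,1]+5)<50)&(w[...,2]>a)&(w[...,2]<b)]
    print(len(q),cv2.minAreaRect(q[:,:2].astype(np.float32)),np.median(q[:,2]))
print(telemetry.read_state()['ee_pos'])
E
```

```text
time_s: 6.47
ee_pos: [0.4749, -0.0047, 0.2454]
tcp_rot: [-2.757, -1.503, 0.004]
force: [0.8, -0.1, -0.0]
gripper_width: 0.0854
grasp_force: 0.0
1381 ((476.2349548339844, -3.9394149780273438), (39.032958984375, 38.55216598510742), 17.195329666137695) 93.69635287366083
1437 ((476.2169189453125, -4.120395660400391), (54.31385803222656, 53.74034881591797), 56.133548736572266) 73.35715155663455
[ 0.47513124 -0.00579193  0.2457145 ]
```

View pics/w3.png

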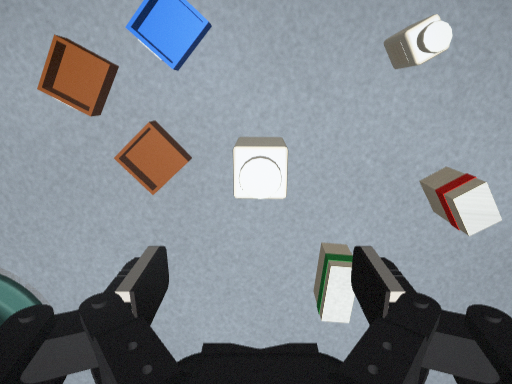

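The wrist view shows the big square bottle at (260,168), aligned with the jaws. I'll descend and grip it.

```bash

python3 -m pendant '[0,0,1,1,0,40,0, 0,0,1,1,0,80,0, 0,0,1,1,0,120,0, 0,0,1,1,0,150,0, 0,0,1,1,0,178,0, 0,0,1,1,0,194,0, 0,0,1,1,0,202,0, 0,0,1,1,0,202,0, 0,0,1,1,0,202,0]'
python3 -m pendant '[0,0,0,0,0,0,1, 0,0,0,0,0,0,1, 0,0,0,0,0,0,1, 0,0,0,0,0,0,1, 0,0,0,0,0,0,1, 0,0,0,0,0,0,1, 0,0,0,0,0,0,1, 0,0,0,0,0,0,1]' 40
python3 - <<'E'
from h import *
s=telemetry.read_state();p=s['ee_pos'];R=cv2.Rodrigues(s['tcp_rot'])[0]
print(p,'closing yaw',np.degrees(np.arctan2(R[1,1],R[0,1])))
# stand measure
A=[load('scene0'),load('side0')]
for c,n in(((595,335),'bsq'),((473,164),'ssq'),((664,178),'sr')):
  for S in A:
    w=world(S)*1000;im=S['im'].astype(int);m=(im[...,2]>im[...,0]+60)&(np.hypot(w[...,0]-c[0],w[...,1]-c[1])<70)&(w[...,2]>-5)&(w[...,2]<35)
    print(n,cv2.minAreaRect(w[m][:,:2].astype(np.float32)))
w=np.array([596,335]);d=R.T@np.array([596-p[0]*1000,335-p[1]*1000,0]);print(d)
E
```

```text
time_s: 7.27
ee_pos: [0.4766, -0.0061, 0.0452]
tcp_rot: [-2.775, -1.473, 0.001]
force: [-0.2, -0.3, -0.1]
gripper_width: 0.0852
grasp_force: 0.0
time_s: 7.93
ee_pos: [0.4778, -0.0052, 0.0469]
tcp_rot: [2.772, 1.474, 0.003]
force: [-0.7, 0.3, 6.0]
gripper_width: 0.0537
grasp_force: 43.3
[ 0.47782663 -0.0052082   0.04690045] closing yaw -33.98713496781597
bsq ((592.7024536132812, 336.1655578613281), (85.93138885498047, 83.92631530761719), 35.21472930908203)
bsq ((596.8475341796875, 333.93701171875), (85.30067443847656, 85.25667572021484), 35.67390823364258)
ssq ((468.8834228515625, 160.77137756347656), (71.61774444580078, 65.30135345458984), 15.848393440246582)
ssq ((472.85400390625, 163.26206970214844), (60.6187744140625, 67.74624633789062), 14.829081535339355)
sr ((662.9874877929688, 178.24365234375), (66.57355499267578, 62.62247848510742), 18.190340042114258)
sr ((664.4113159179688, 178.85968017578125), (69.18446350097656, 60.106285095214844), 68.50585174560547)
[ 3.48147811e+02 -9.21934177e+01  2.03813149e-01]
```

```bash

python3 -m pendant '[0,0,0,0,0,-15,1, 0,0,0,0,0,-45,1, 0,0,5,20,-5,-80,1, 0,0,10,57,-15,-80,1, 0,0,15,95,-25,-80,1, 0,0,20.6,134,-35,-80,1, 0,0,20.6,173,-46,-80,1, 0,0,20.6,212,-56,-80,1, 0,0,20.6,251,-66,-80,1, 0,0,20.6,290,-77,-80,1, 0,0,20.6,328,-87,-80,1, 0,0,20.6,348,-92,-80,1]'
python3 -m pendant '[0,0,0,0,0,0,1, 0,0,0,0,0,0,1, 0,0,0,0,0,0,1]'
python3 - <<'E'
from h import *
snap('wrist','w4');snap('scene','s4');w=world(load('w4'))*1000;im=load('w4')['im'].astype(int)
m=(im[...,2]>im[...,0]+60)&(np.hypot(w[...,0]-595,w[...,1]-335)<70)
print(cv2.minAreaRect(w[m&(w[...,2]>16)&(w[...,2]<30)][:,:2].astype(np.float32)))
q=w[(np.hypot(w[...,0]-595,w[...,1]-335)<45)&(w[...,2]>146)&(w[...,2]<160)]
print(cv2.minAreaRect(q[:,:2].astype(np.float32)))
a=np.hstack([cv2.imread('pics/w4.png'),cv2.imread('pics/s4.png')]);cv2.imwrite('pics/p4.png',cv2.resize(a,(800,300)))
s=telemetry.read_state();p=s['ee_pos'];R=cv2.Rodrigues(s['tcp_rot'])[0]
print(p,'closing yaw',np.degrees(np.arctan2(R[1,1],R[0,1])))
E
```

```text
time_s: 8.93
ee_pos: [0.5955, 0.3394, 0.1252]
tcp_rot: [-2.99, -0.958, -0.003]
force: [0.8, 0.1, -2.0]
gripper_width: 0.0537
grasp_force: 43.2
time_s: 9.18
ee_pos: [0.5939, 0.3341, 0.1244]
tcp_rot: [2.992, 0.956, -0.003]
force: [-0.8, 0.7, -2.4]
gripper_width: 0.0537
grasp_force: 43.2
((609.6124267578125, 346.4015197753906), (49.08428955078125, 80.25415802001953), 35.394466400146484)
((595.5197143554688, 335.33013916015625), (51.136619567871094, 89.01842498779297), 35.32345199584961)
[0.59415416 0.33335098 0.12479068] closing yaw -54.64674658423181
```

View pics/p4.png

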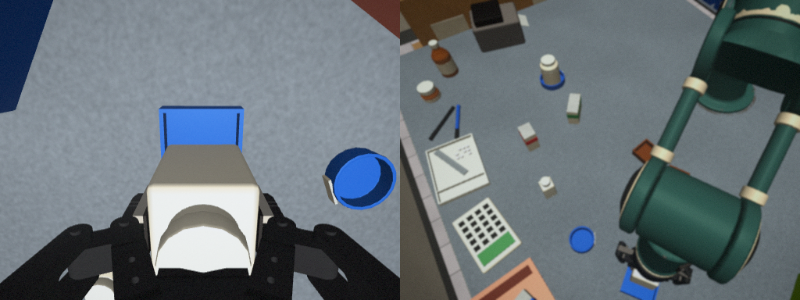

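The big square bottle is square above its stand, about 3 mm short along tool x. I'll lower it.

```bash

python3 -m pendant '[0,0,0,3,0,20,1, 0,0,0,3,0,40,1, 0,0,0,3,0,55,1, 0,0,0,3,0,64,1, 0,0,0,3,0,68,1, 0,0,0,3,0,71,1, 0,0,0,3,0,73,1, 0,0,0,3,0,74,1, 0,0,0,3,0,75,1, 0,0,0,3,0,75,1]'
```

```text
time_s: 10.12
ee_pos: [0.5978, 0.3368, 0.051]
tcp_rot: [-2.993, -0.955, -0.002]
force: [0.7, -0.2, -2.6]
gripper_width: 0.0535
grasp_force: 43.2
```

```bash

python3 -m pendant '[0,0,0,0,0,1,1, 0,0,0,0,0,1,1, 0,0,0,0,0,2,1, 0,0,0,0,0,2,1]'
```

```text
time_s: 10.45
ee_pos: [0.5978, 0.3369, 0.051]
tcp_rot: [-2.993, -0.955, -0.002]
force: [-4.7, -2.8, 9.6]
gripper_width: 0.0536
grasp_force: 44.4
```

```bash

python3 -m pendant '[0,0,0,0,0,-2,0.9, 0,0,0,0,0,-2,0.3, 0,0,0,0,0,-2,0, 0,0,0,0,0,-2,0, 0,0,0,0,0,-2,0, 0,0,0,0,0,-2,0, 0,0,0,0,0,-2,0]'
python3 -m pendant '[0,0,0,0,0,-15,0, 0,0,0,0,0,-50,0, 0,0,0,0,0,-90,0, 0,0,0,0,0,-130,0, 0,0,0,0,0,-170,0, 0,0,0,0,0,-195,0, 0,0,0,0,0,-195,0]'
python3 - <<'E'
from h import *
snap('wrist','w5');w=world(load('w5'))*1000;im=load('w5')['im'].astype(int)
for a,b in((93,106),(70,84),(17,28)):
    q=w[(np.hypot(w[...,0]-596,w[...,1]-335)<60)&(w[...,2]>a)&(w[...,2]<b)]
    print(len(q),cv2.minAreaRect(q[:,:2].astype(np.float32)),np.median(q[:,2]))
s=telemetry.read_state();p=s['ee_pos'];R=cv2.Rodrigues(s['tcp_rot'])[0]
print(p,R.T@np.array([441-p[0]*1000,338-p[1]*1000,0]))
E
```

```text
time_s: 11.03
ee_pos: [0.5973, 0.3365, 0.0501]
tcp_rot: [2.993, 0.955, -0.0]
force: [0.5, 0.2, -0.0]
gripper_width: 0.0855
grasp_force: 0.0
time_s: 11.62
ee_pos: [0.6011, 0.3385, 0.2563]
tcp_rot: [-2.99, -0.954, -0.024]
force: [0.6, -0.3, 0.3]
gripper_width: 0.0855
grasp_force: 0.0
1318 ((598.4398803710938, 336.60296630859375), (38.64022445678711, 38.95766830444336), 2.1398181915283203) 97.73451076232509
1368 ((598.59130859375, 336.7564697265625), (53.31831359863281, 54.01043701171875), 35.32877731323242) 77.39591431772425
830 ((596.9008178710938, 337.3675537109375), (79.98249816894531, 80.0081558227539), 35.351417541503906) 21.724496559976195
[0.59986104 0.33785769 0.25251745] [-129.40078769  -92.14076704   -1.53806648]
```

```bash

python3 -m pendant '[0,0,-7,-32,-23,0,0, 0,0,-14,-64,-46,0,0, 0,0,-21,-96,-69,0,0, 0,0,-28,-126,-92,0,0, 0,0,-35,-126,-92,0,0, 0,0,-42,-126,-92,0,0, 0,0,-49,-126,-92,0,0, 0,0,-54.6,-126,-92,0,0, 0,0,-54.6,-126,-92,0,0, 0,0,-54.6,-126,-92,0,0, 0,0,-54.6,-126,-92,0,0]'
python3 - <<'E'
from h import *
snap('wrist','w6');w=world(load('w6'))*1000
for a,b in((73,88),(52,64)):
    q=w[(np.hypot(w[...,0]-441,w[...,1]-338)<40)&(w[...,2]>a)&(w[...,2]<b)]
    print(len(q),cv2.minAreaRect(q[:,:2].astype(np.float32)),np.median(q[:,2]))
s=telemetry.read_state();p=s['ee_pos'];R=cv2.Rodrigues(s['tcp_rot'])[0]
print(p,np.degrees(np.arctan2(R[1,1],R[0,1])))
E
```

```text
time_s: 12.58
ee_pos: [0.441, 0.3383, 0.2447]
tcp_rot: [-2.224, -2.218, 0.002]
force: [-0.6, -0.2, -0.2]
gripper_width: 0.0852
grasp_force: 0.0
715 ((440.8426513671875, 341.1255798339844), (29.10352325439453, 28.171119689941406), 89.99211120605469) 77.66910453576237
262 ((441.0301513671875, 344.4654846191406), (37.00803756713867, 30.71392059326172), 2.3106942176818848) 61.42062365855156
[0.44111877 0.33832642 0.24481362] -0.12021506358943328
```

```bash

python3 -m pendant '[0,0,0,0,0,40,0, 0,0,0,0,0,80,0, 0,0,0,0,0,120,0, 0,0,0,0,0,150,0, 0,0,0,0,0,178,0, 0,0,0,0,0,198,0, 0,0,0,0,0,207,0, 0,0,0,0,0,207,0, 0,0,0,0,0,207,0]'
python3 -m pendant '[0,0,0,0,0,0,1, 0,0,0,0,0,0,1, 0,0,0,0,0,0,1, 0,0,0,0,0,0,1, 0,0,0,0,0,0,1, 0,0,0,0,0,0,1, 0,0,0,0,0,0,1, 0,0,0,0,0,0,1, 0,0,0,0,0,0,1, 0,0,0,0,0,0,1]' 30
```

```text
time_s: 13.38
ee_pos: [0.4415, 0.3386, 0.0385]
tcp_rot: [-2.222, -2.221, 0.0]
force: [0.0, 0.2, 0.9]
gripper_width: 0.0852
grasp_force: 0.0
time_s: 14.22
ee_pos: [0.4422, 0.3392, 0.0398]
tcp_rot: [2.221, 2.221, 0.004]
force: [-0.9, -0.1, 5.7]
gripper_width: 0.0373
grasp_force: 30.6
```

```bash

python3 -m pendant '[0,0,0,0,0,-20,1, 0,0,0,0,0,-55,1, 0,0,0,0,0,-90,1, 0,0,0,-22,30,-90,1, 0,0,0,-45,62,-90,1, 0,0,0,-68,94,-90,1, 0,0,0,-91,126,-90,1, 0,0,0,-114,158,-90,1, 0,0,0,-137,190,-90,1, 0,0,0,-160,222,-90,1, 0,0,0,-160,222,-80,1, 0,0,0,-160,222,-50,1]'
python3 -m pendant '[0,0,0,0,0,0,1, 0,0,0,0,0,0,1]'
python3 - <<'E'
from h import *
snap('wrist','w7');w=world(load('w7'))*1000;im=load('w7')['im'].astype(int)
m=(im[...,2]>im[...,0]+60)&(np.hypot(w[...,0]-664,w[...,1]-178)<60)&(w[...,2]>16)&(w[...,2]<30)
c=w[m][:,:2];print(c.min(0),c.max(0))
print(telemetry.read_state()['ee_pos'])
E
```

```text
time_s: 15.22
ee_pos: [0.6697, 0.1775, 0.0935]
tcp_rot: [2.221, 2.213, 0.015]
force: [0.8, 1.0, 0.8]
gripper_width: 0.0371
grasp_force: 30.5
time_s: 15.38
ee_pos: [0.6605, 0.1778, 0.0853]
tcp_rot: [-2.219, -2.219, 0.009]
force: [-0.1, 0.1, -0.5]
gripper_width: 0.0372
grasp_force: 30.5
[633.80996742 162.01159162] [696.63505352 211.61660177]
[0.66186132 0.17851553 0.08720122]
```

View pics/w7.png

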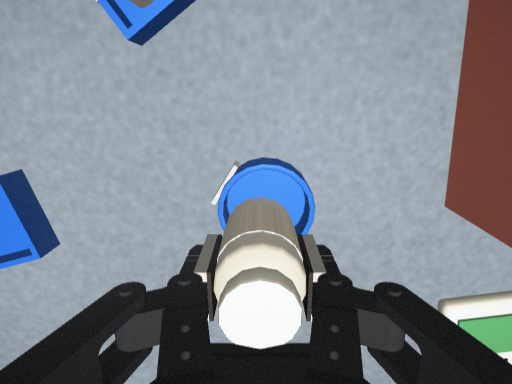

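The wrist view shows the small round bottle above its stand at (266,205), within about 2 mm. I'll lower it and release.

```bash

python3 -m pendant '[0,0,0,0,1,10,1, 0,0,0,0,1,22,1, 0,0,0,0,1,33,1, 0,0,0,0,1,39,1, 0,0,0,0,1,42,1, 0,0,0,0,1,44,1, 0,0,0,0,1,45,1, 0,0,0,0,1,46,1, 0,0,0,0,1,47,1, 0,0,0,0,1,47,1]'
```

```text
time_s: 16.27
ee_pos: [0.6639, 0.1786, 0.0438]
tcp_rot: [-2.221, -2.221, 0.002]
force: [-7.4, -1.3, 11.8]
gripper_width: 0.0367
grasp_force: 31.6
```

```bash

python3 -m pendant '[0,0,0,0,0,-2,0.9, 0,0,0,0,0,-2,0.4, 0,0,0,0,0,-2,0, 0,0,0,0,0,-2,0, 0,0,0,0,0,-2,0, 0,0,0,0,0,-2,0, 0,0,0,0,0,-2,0, 0,0,0,0,0,-2,0, 0,0,0,0,0,-20,0, 0,0,0,0,0,-60,0, 0,0,0,0,0,-100,0, 0,0,0,0,0,-140,0]'
python3 -m pendant '[0,0,0,0,0,-64,0, 0,0,0,0,0,-64,0, 0,0,0,0,0,-64,0]'
python3 - <<'E'
from h import *
snap('wrist','w8');w=world(load('w8'))*1000
for a,b in((77,90),(17,28)):
    q=w[(np.hypot(w[...,0]-664,w[...,1]-178)<50)&(w[...,2]>a)&(w[...,2]<b)]
    print(len(q),cv2.minAreaRect(q[:,:2].astype(np.float32)),np.median(q[:,2]))
E
python3 -m pendant '[0,0,0,-40,2,0,0, 0,0,0,-80,3,0,0, 0,0,0,-120,4,0,0, 0,0,0,-150,6,0,0, 0,0,0,-165,6,0,0, 0,0,0,-165,6,0,0, 0,0,0,-165,6,0,0, 0,0,0,-165,6,0,0]'
python3 - <<'E'
from h import *
snap('wrist','w9');w=world(load('w9'))*1000
for a,b in((70,84),(52,63)):
    q=w[(np.hypot(w[...,0]-671,w[...,1]-14)<32)&(w[...,2]>a)&(w[...,2]<b)]
    print(len(q),cv2.minAreaRect(q[:,:2].astype(np.float32)),np.median(q[:,2]))
print(telemetry.read_state()['ee_pos'])
E
```

```text
time_s: 17.27
ee_pos: [0.6635, 0.1783, 0.1817]
tcp_rot: [-2.221, -2.221, 0.003]
force: [-0.0, 0.3, 0.0]
gripper_width: 0.0853
grasp_force: 0.0
time_s: 17.52
ee_pos: [0.6683, 0.1795, 0.2546]
tcp_rot: [2.216, 2.216, 0.019]
force: [1.8, 0.4, 0.7]
gripper_width: 0.085
grasp_force: 0.0
694 ((665.6973266601562, 180.37448120117188), (28.795183181762695, 29.39250946044922), 0.4144795536994934) 81.64873798048481
588 ((664.4111328125, 180.3798828125), (63.52014923095703, 65.20970153808594), 58.04851531982422) 21.361936476539164
time_s: 18.23
ee_pos: [0.6698, 0.0145, 0.244]
tcp_rot: [-2.22, -2.22, 0.001]
force: [-0.6, 0.6, 0.7]
gripper_width: 0.0856
grasp_force: 0.0
522 ((671.47998046875, 15.581567764282227), (24.814571380615234, 24.63587188720703), 89.54640197753906) 73.65765935135585
510 ((671.5116577148438, 15.545377731323242), (34.24049758911133, 33.988887786865234), 87.1075668334961) 57.01936893385272
[0.66994406 0.01488667 0.24439967]
```

View pics/w9.png

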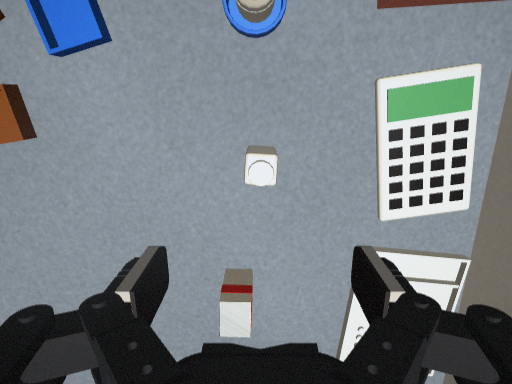

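The wrist view shows the small square bottle at (261,166), nearly aligned with the jaws (3° off).

```bash

python3 -m pendant '[0,0,3,0,1,40,0, 0,0,3,0,1,80,0, 0,0,3,0,1,120,0, 0,0,3,0,1,150,0, 0,0,3,0,1,178,0, 0,0,3,0,1,198,0, 0,0,3,0,1,207,0, 0,0,3,0,1,207,0, 0,0,3,0,1,207,0]'
python3 -m pendant '[0,0,0,0,0,0,1, 0,0,0,0,0,0,1, 0,0,0,0,0,0,1, 0,0,0,0,0,0,1, 0,0,0,0,0,0,1, 0,0,0,0,0,0,1, 0,0,0,0,0,0,1, 0,0,0,0,0,0,1, 0,0,0,0,0,0,1, 0,0,0,0,0,0,1]' 30
python3 - <<'E'
from h import *
s=telemetry.read_state();p=s['ee_pos'];R=cv2.Rodrigues(s['tcp_rot'])[0]
print(np.degrees(np.arctan2(R[1,1],R[0,1])),R.T@np.array([473-p[0]*1000,164-p[1]*1000,0]))
w=world(load('scene0'))*1000;im=load('scene0')['im'].astype(int)
for f in('scene0','side0','w3','w9'):
    S=load(f);w=world(S)*1000;im=S['im'].astype(int)
    m=(im[...,2]>im[...,0]+60)&(np.hypot(w[...,0]-473,w[...,1]-164)<60)&(w[...,2]>17)&(w[...,2]<28)
    print(f,cv2.minAreaRect(w[m][:,:2].astype(np.float32)))
E
```

```text
time_s: 19.03
ee_pos: [0.6715, 0.0146, 0.0384]
tcp_rot: [-2.277, -2.164, 0.0]
force: [-0.1, -0.9, -0.3]
gripper_width: 0.0856
grasp_force: 0.0
time_s: 19.87
ee_pos: [0.6723, 0.0134, 0.0398]
tcp_rot: [2.278, 2.161, 0.002]
force: [-0.6, 0.2, 5.6]
gripper_width: 0.0334
grasp_force: 31.1
-3.0103744656491456 [ 139.91458928 -206.94595588   -0.42162891]
scene0 ((473.2126159667969, 164.4901885986328), (61.09812545776367, 60.33858871459961), 16.07553482055664)
side0 ((472.1754150390625, 163.32821655273438), (61.385337829589844, 66.38774108886719), 16.569454193115234)
w3 ((473.3340148925781, 165.9364776611328), (60.70000457763672, 60.731021881103516), 15.547605514526367)
w9 ((474.7098388671875, 161.45632934570312), (61.858192443847656, 51.35932922363281), 15.685834884643555)
```

```bash

python3 -m pendant '[0,0,0,0,0,-20,1, 0,0,0,0,0,-55,1, 0,0,0,0,0,-85,1, 0,0,-6,20,-29,-85,1, 0,0,-12,40,-59,-85,1, 0,0,-18.8,60,-88,-85,1, 0,0,-18.8,80,-118,-85,1, 0,0,-18.8,100,-147,-85,1, 0,0,-18.8,120,-177,-85,1, 0,0,-18.8,140,-206,-85,1, 0,0,-18.8,140,-206,-85,1, 0,0,-18.8,140,-206,-60,1]'
python3 -m pendant '[0,0,0,0,0,0,1, 0,0,0,0,0,0,1, 0,0,0,0,0,0,1]'
python3 - <<'E'
from h import *
snap('wrist','w10');w=world(load('w10'))*1000;im=load('w10')['im'].astype(int)
m=(im[...,2]>im[...,0]+60)&(np.hypot(w[...,0]-473,w[...,1]-164)<60)&(w[...,2]>16)&(w[...,2]<30)
print(cv2.minAreaRect(w[m][:,:2].astype(np.float32)))
s=telemetry.read_state();p=s['ee_pos'];R=cv2.Rodrigues(s['tcp_rot'])[0]
print(p,np.degrees(np.arctan2(R[1,1],R[0,1])))
E
```

```text
time_s: 20.87
ee_pos: [0.4751, 0.1663, 0.1024]
tcp_rot: [1.888, 2.504, 0.011]
force: [2.2, 0.7, -0.4]
gripper_width: 0.0337
grasp_force: 30.5
time_s: 21.12
ee_pos: [0.4731, 0.1638, 0.0984]
tcp_rot: [-1.896, -2.505, 0.001]
force: [0.3, -0.1, 0.4]
gripper_width: 0.0337
grasp_force: 30.4
((472.0971984863281, 169.62928771972656), (60.6286735534668, 52.63326644897461), 15.583175659179688)
[0.47365542 0.16384209 0.09886031] 15.756282237054817
```

View pics/w10.png

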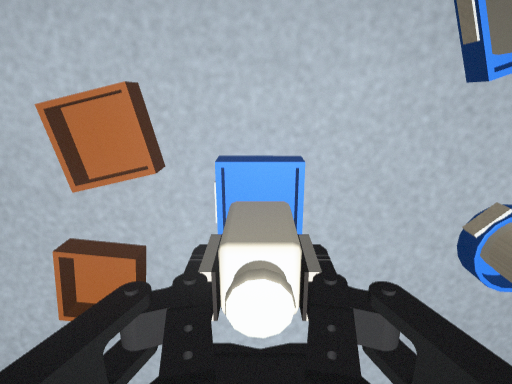

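The wrist view shows the small square bottle square over the blue stand, centred at column 260. I'll lower it.

```bash

python3 -m pendant '[0,0,0,1,0,15,1, 0,0,0,1,0,32,1, 0,0,0,1,0,44,1, 0,0,0,1,0,50,1, 0,0,0,1,0,53,1, 0,0,0,1,0,54,1, 0,0,0,1,0,55,1, 0,0,0,1,0,56,1, 0,0,0,1,0,57,1, 0,0,0,1,0,57,1]'
```

```text
time_s: 22.0
ee_pos: [0.4732, 0.1651, 0.0437]
tcp_rot: [1.895, 2.506, 0.0]
force: [-5.7, -2.4, 13.1]
gripper_width: 0.0336
grasp_force: 32.2
```

```bash

python3 -m pendant '[0,0,0,0,0,-2,0.9, 0,0,0,0,0,-2,0.4, 0,0,0,0,0,-2,0, 0,0,0,0,0,-2,0, 0,0,0,0,0,-2,0, 0,0,0,0,0,-2,0, 0,0,0,0,0,-2,0, 0,0,0,0,0,-2,0, 0,0,0,0,0,-20,0, 0,0,0,0,0,-60,0, 0,0,0,0,0,-100,0, 0,0,0,0,0,-140,0]'
python3 -m pendant '[0,0,0,0,0,-64,0, 0,0,0,0,0,-64,0, 0,0,0,0,0,-64,0, 0,0,0,0,0,-64,0, 0,0,0,0,0,-64,0, 0,0,0,0,0,-64,0]'
python3 - <<'E'
from h import *
snap('wrist','w11');snap('side','d11');w=world(load('w11'))*1000
for a,b in((74,84),(57,67),(17,28)):
    q=w[(np.hypot(w[...,0]-473,w[...,1]-164)<50)&(w[...,2]>a)&(w[...,2]<b)]
    print(len(q),cv2.minAreaRect(q[:,:2].astype(np.float32)),np.median(q[:,2]))
cv2.imwrite('pics/d11b.png',cv2.resize(cv2.imread('pics/d11.png'),(800,600)))
E
```

```text
time_s: 23.0
ee_pos: [0.4718, 0.1648, 0.182]
tcp_rot: [-1.894, -2.505, 0.003]
force: [1.5, -0.1, -0.1]
gripper_width: 0.0858
grasp_force: 0.0
time_s: 23.5
ee_pos: [0.4713, 0.1647, 0.2431]
tcp_rot: [-1.894, -2.504, 0.005]
force: [0.3, -0.3, -0.5]
gripper_width: 0.0857
grasp_force: 0.0
538 ((473.831298828125, 167.61233520507812), (24.78093719482422, 24.76752281188965), 60.12488555908203) 77.62373625498131
522 ((473.903564453125, 167.60202026367188), (34.003971099853516, 32.15174865722656), 16.09524154663086) 61.13451446431314
807 ((472.57794189453125, 166.1951141357422), (61.52434158325195, 59.66869354248047), 15.660443305969238) 21.68144273002278
```

View pics/d11b.png

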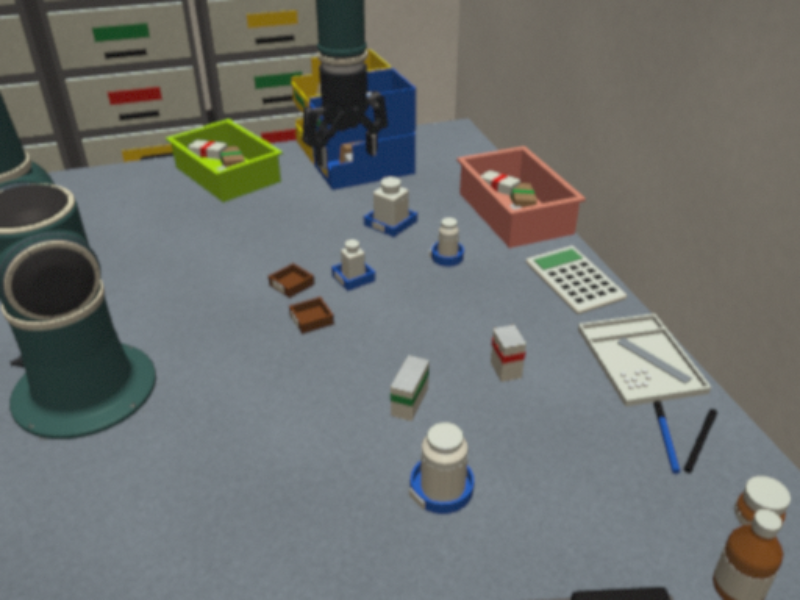

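The side view shows all four bottles upright in their stands: (391,205), (353,265), (448,242) and (442,465). The cartons are unmoved at (410,387) and (508,352).

```bash
python3 -c "from rig import env; print(env.sign_off())"
```

```text
the job is handed in; nothing more can be done
None
```

All four bottles are upright on the floors of their matching stands, the square ones lined up, the cartons look unmoved in the last picture, and the job was handed in at about 24 s of robot time.

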